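# Clear the punch bed and hold its cover plate over the threaded holes

## Task

Take the block brush and sweep the two slate scraps off the steel punch bed onto the bench, touching them with nothing but the brush, then stand the brush on the bench on its bristles, clear of the bed, and let go of it. Then pick up the cover plate by its grip bar and hold it level, hovering two to three centimetres above the bed and not touching it, with its three holes over the bed's three threaded holes, so that each threaded hole is wholly in view through the plate and a mate could start the screws. Finish while holding the plate still there, without setting it down, and leave the other things on the bench where they are.

Things in the scene. Friction and masses are not known exactly. Their poses are not given: they have to be found in the camera images.
- punch_bed: Bed of a slate punch: a bare steel block fixed to the bench, 100 mm along its x, 140 mm along its y, 20 mm high, with a 22 mm die opening near its middle and three 8 mm threaded holes in its top. Origin at the centre of its underside (on the bench top, z = 0), z up. Two scraps of slate lie on it at the start and may hide the holes.
- cover_plate: The cover plate: plain aluminium, 100 mm along its x, 140 mm along its y, 6 mm thick, lying flat on the bench, with three 16 mm holes and an upright dark steel grip bar on its middle: 14 mm thick along x, 72 mm long along y, rising from the plate's top to 50 mm above its underside (small welded feet, 5 mm high, at both ends of the bar). Origin at the centre of its underside, z up. About 0.3 to 0.5 kg, balanced under the bar.
- plate_grip (a point): Point in the middle of the cover plate's grip bar, 34 mm above the plate's underside; axes as the plate's.
- brush: Block brush standing on its bristles: 150 mm long along its y, bristles 36 mm wide along x and 34 mm high (stiff: they do not bend), wooden back 44x156 mm from 34 to 52 mm, upright wooden grip on top 22 mm thick along x, 84 mm long along y, up to 94 mm. Origin at the centre of the bristles' underside, z up. About 0.25 kg.
- brush_grip (a point): Point in the middle of the brush's upright grip, 74 mm above the bristles' underside; axes as the brush's.
- scrap_a_center (a point): Centre of the smaller slate scrap, 45x60 mm, 8 mm thick, lying on the bed at the start (towards the bed's +y end).
- scrap_b_center (a point): Centre of the larger slate scrap, 50x63 mm, 8 mm thick, lying on the bed at the start (towards the bed's -y end).
- bed_hole0 (a point): Threaded hole 0 of the bed, 8 mm wide: centre of its mouth in the bed's top (20 mm above the bench), at +34 mm x, +50 mm y in the bed's frame.
- plate_hole0 (a point): Hole 0 of the cover plate, 16 mm wide: its centre in the plate's underside, at +34 mm x, +50 mm y in the plate's frame; belongs over bed hole 0.
- bed_hole1 (a point): Threaded hole 1 of the bed, 8 mm wide: centre of its mouth in the bed's top (20 mm above the bench), at +34 mm x, -50 mm y in the bed's frame.
- plate_hole1 (a point): Hole 1 of the cover plate, 16 mm wide: its centre in the plate's underside, at +34 mm x, -50 mm y in the plate's frame; belongs over bed hole 1.
- bed_hole2 (a point): Threaded hole 2 of the bed, 8 mm wide: centre of its mouth in the bed's top (20 mm above the bench), at -36 mm x, 0 y (the single one) in the bed's frame.
- plate_hole2 (a point): Hole 2 of the cover plate, 16 mm wide: its centre in the plate's underside, at -36 mm x, 0 y (the single one) in the plate's frame; belongs over bed hole 2.
- carpenter_pencil: Bystander, to be left alone: flat red carpenter's pencil, 178 mm long, 8 mm high. Origin at the centre of its underside.
- spring_clamp: Bystander, to be left alone: black spring clamp lying flat, 80x165 mm, 22 mm high. Origin at the centre of its underside.
- loose_slate: Bystander, to be left alone: loose cut piece of slate, 62x96 mm, 8 mm thick. Origin at the centre of its underside.
- file: Bystander, to be left alone: flat file with wooden handle, 291 mm long, 27 mm high. Origin at the centre of its underside.
- gable_blank: Bystander, to be left alone: gable-shaped slate blank, 120x111 mm, 8 mm thick. Origin at the centre of its underside.
Not all that is in view belongs to the job. What is shaped like the part that bears scrap_b_center but green is not meant.

How it is judged:
On the way, in this order (a step that is already met when the one before it is completed fails the run):
1. both scraps are swept off the bed onto the bench while the brush is held (height (world z) of scrap_a_center between -0.01 and 0.019 m and (x of scrap_a_center in the frame of punch_bed above 0.05 m or x of scrap_a_center in the frame of punch_bed below -0.05 m or y of scrap_a_center in the frame of punch_bed above 0.07 m or y of scrap_a_center in the frame of punch_bed below -0.07 m) and height (world z) of scrap_b_center between -0.01 and 0.019 m and (x of scrap_b_center in the frame of punch_bed above 0.05 m or x of scrap_b_center in the frame of punch_bed below -0.05 m or y of scrap_b_center in the frame of punch_bed above 0.07 m or y of scrap_b_center in the frame of punch_bed below -0.07 m) and contact force between the fingers and brush above 0.5 N), for 0.2 s.
2. the brush stands on the bench on its bristles, released, not touching the bed (height (world z) of brush_grip between 0.066 and 0.08 m and angle between brush_grip's own z axis and vertical below 0.15 rad and contact force between the fingers and brush below 0.05 N and contact force between brush and punch_bed below 0.05 N and linear speed of brush below 0.02 m/s), for 0.2 s.
At the end, for the whole second after the job is handed in: Plate held still in the gripper, touching nothing else: each hole within 4 mm of its threaded hole, underside 10 to 45 mm above the bed's top, tilt under 0.1 rad; both scraps on the bench, centres outside the bed and below its top; brush released, upright on the bench, off the bed (all of step 2 and height (world z) of scrap_a_center between -0.01 and 0.019 m and (x of scrap_a_center in the frame of punch_bed above 0.05 m or x of scrap_a_center in the frame of punch_bed below -0.05 m or y of scrap_a_center in the frame of punch_bed above 0.07 m or y of scrap_a_center in the frame of punch_bed below -0.07 m) and height (world z) of scrap_b_center between -0.01 and 0.019 m and (x of scrap_b_center in the frame of punch_bed above 0.05 m or x of scrap_b_center in the frame of punch_bed below -0.05 m or y of scrap_b_center in the frame of punch_bed above 0.07 m or y of scrap_b_center in the frame of punch_bed below -0.07 m) and horizontal distance between plate_hole0 and bed_hole0 below 0.004 m and height (world z) of plate_hole0 between 0.03 and 0.065 m and horizontal distance between plate_hole1 and bed_hole1 below 0.004 m and height (world z) of plate_hole1 between 0.03 and 0.065 m and horizontal distance between plate_hole2 and bed_hole2 below 0.004 m and height (world z) of plate_hole2 between 0.03 and 0.065 m and angle between plate_grip's own z axis and vertical below 0.1 rad and contact force between the fingers and cover_plate above 1 N and contact force between cover_plate and punch_bed below 0.05 N and contact force between cover_plate and brush below 0.05 N and contact force between cover_plate and scrap_a below 0.05 N and contact force between cover_plate and scrap_b below 0.05 N and linear speed of cover_plate below 0.02 m/s); the arm keeps its last pose, push and grip.
It fails at once if the gripper, the arm or the cover plate pushes a scrap (only the brush may) (contact force between any of the fingers, the arm, cover_plate and scrap_a above 0.5 N or contact force between any of the fingers, the arm, cover_plate and scrap_b above 0.5 N).
It fails at once if a bystander is moved by more than 4 cm (distance of any of carpenter_pencil, spring_clamp, loose_slate, file, gable_blank from where it was at the start of the episode above 0.04 m).
It also fails if it takes over 58 s, if anything falls off the work surface, if the arm or the gripper's body presses on something with over 40 N, if the wrist force passes 120 N, or if a joint passes its speed limit or range.

## Robot

A 6-joint arm with a two-finger parallel gripper is mounted at the origin on the work surface; the furniture and walls round the work are solid. World frame = base frame: x ahead of the robot, y to its left, z up, the work surface at z = 0. Lengths are in m, angles in rad, forces in N, time in s.
With the tool pointing down it reaches from about 0.25 to 0.85 m from the base axis. Payload 12.5 kg.
Tool frame: the origin (TCP) lies between the finger pads; the fingertips stand 17 mm ahead of it and the grasp point (between the pads) lies 2 mm behind it; z points along the fingers, y is the line along which they close (so a half turn about z gives the same grasp; the last joint's range is limited). The gripper opens to 93 mm and grips with 3 to 60 N. Pads are 15 mm wide; open, the fingers measure 128 mm over their backs; the gripper's body (75 mm by 188 mm) begins 65 mm behind the grasp point.
Start: joints at [1.134, 0.351, 1.652, -0, 1.139, -0.085], TCP at [0.189, 0.516, 0.236] pointing down, gripper open.
Joint ranges: [-2.75, 2.75], [-0.79, 2.1], [0.01, 2.65], [-1.57, 4.71], [0.07, 3.14], [-2.87, 2.87]. Speed limits (rad/s): [2.22, 2.22, 2.79, 3.14, 3.14, 3.14].

## Interface

Orientations are given as a unit quaternion [x, y, z, w].
In Python, from station import * gives the robot as it stands.
- The arm moves only by the shell command python3 -m creep 'ROWS'. ROWS is text: rows parted by semicolons, each of 5 numbers parted by spaces: the shift along the tool's x, y, z in mm, then the turn about the tool's z in degrees, then the opening, from 0 (shut) to 1 (fully open). A call has exactly 5 rows; each row is the pose to reach, as a shift and turn from the pose commanded when the call began, along the tool's axes at that moment; what a row does not reach only later rows make up. A row lasts 1/10 s, in which the tool goes at most 50 mm and 8.59 degrees, less where a joint would pass 70% of its speed; a pose out of reach is approached as far as the arm can. A call with a gripper value outside its range is refused whole. The fingers move at their own pace and stop on an object; the grip force is fixed at half the most. Time passes only in rows, so rows that repeat a pose let the fingers close, or fill a call up. It gives the time, the measured TCP pose, the force, the opening and the grip force at its end, in the units of the state.
- state(): the state, without advancing time (a new reading comes with each control period).
- get_image(name): name is "scene" or "top" or "wrist"; returns (picture, depth): 384x512x3 uint8, red, green, blue; 384x512 float32, m along the optical axis (not along the pixel's ray), 0 where there is no reading.
- camera_info(name): a dict with "intrinsics" (3x3 intrinsics, pixels), "distortion" ([k1, k2, p1, p2, k3] as OpenCV has them; the pictures are not rectified), "extrinsics" (4x4, takes a point from world to camera coordinates); the wrist camera has in their place "hand_eye" (4x4, takes a point from camera to tool coordinates, whose origin is the TCP and whose axes are the flange's). Camera axes: x right, y up, looking along -z (the intrinsics and any distortion apply to the point x, -y, -z); pixel columns grow to the right and rows downward; lengths in m; the calibration is good to about 2 mm. A picture is of the moment at which its call begins: read the wrist's pose just before it. camera_info takes no time and is no camera call.
- finish_job(): hands the job in; it is judged then, once.
The state is a dict: "t": time; "q": joint angles; "qd": joint speeds; "joint_efforts": joint torques, N m; "tcp_pos": TCP position; "orientation": TCP orientation; "force": force on the tool from outside, world axes, zero at the start; "moment": the same for the moment, N m; "width": finger opening in m; "gripper_force": force on a finger pad.
Only numpy, scipy, OpenCV 4.12 (cv2) and the standard library are available. Lean on these libraries where they do the work, as an engineer would, in place of code of your own. Each camera call takes 0.05 s, during which the arm holds its last target. There are 200 camera calls.

## Working session

There is one attempt and no reset: what is moved stays moved. The work goes in short steps, Python scripts to look and compute and a shell command to move; the robot and the scene stay as the last step left them, time stands still between calls to the robot, and variables do not carry over. Pictures are saved under pics/ and viewed, at most 10 in all, crops included, and the job is handed in when it is done.

```bash
mkdir -p pics; ls; cat > h.py <<'E'
from station import *
import numpy as np, cv2
from scipy.spatial.transform import Rotation as R
def cam(name):
    s=state(); img,d=get_image(name); ci=camera_info(name)
    K=np.array(ci["intrinsics"]); D=np.array(ci["distortion"],float)
    if "extrinsics" in ci: T=np.linalg.inv(np.array(ci["extrinsics"]))
    else:
        W=np.eye(4); W[:3,:3]=R.from_quat(s["orientation"]).as_matrix(); W[:3,3]=s["tcp_pos"]
        T=W@np.array(ci["hand_eye"])
    return img,d,(K,D,T)
def ray(c,uv,z):
    K,D,T=c
    p=cv2.undistortPoints(np.array(uv,float).reshape(-1,1,2),K,D).reshape(-1,2)
    v=np.c_[p[:,0],-p[:,1],-np.ones(len(p))]@T[:3,:3].T
    o=T[:3,3]; return o+v*((z-o[2])/v[:,2])[:,None]
def cloud(c,d):
    K,D,T=c; h,w=d.shape
    u,v=np.meshgrid(np.arange(w),np.arange(h))
    p=cv2.undistortPoints(np.stack([u,v],-1).reshape(-1,1,2).astype(float),K,D).reshape(-1,2)
    z=d.reshape(-1,1); P=np.c_[p[:,0:1]*z,-p[:,1:]*z,-z]@T[:3,:3].T+T[:3,3]
    return P.reshape(h,w,3)
def save(n,img,sc=1):
    cv2.imwrite("pics/"+n,cv2.resize(cv2.cvtColor(img,cv2.COLOR_RGB2BGR),None,fx=sc,fy=sc,interpolation=cv2.INTER_CUBIC))
E
python3 - <<'E'
from h import *
np.set_printoptions(precision=4,suppress=True)
i,d,c=cam("top"); save("top.png",i,1.5); np.savez("top.npz",i=i,d=d)
print(c[2],c[0]); P=cloud(c,d); print(P[::48,::64,2])
s=state(); print(R.from_quat(s["orientation"]).as_matrix(),s["tcp_pos"],s["t"],s["width"])
i,d,c=cam("scene"); save("scene.png",i,1.5); print(c[2])
E
```

```text
pics
[[ 0.06    0.9731 -0.2225  0.2775]
 [-0.9982  0.0593 -0.0095  0.114 ]
 [ 0.004   0.2227  0.9749  1.0094]
 [ 0.      0.      0.      1.    ]] [[368.3319   0.     255.8978]
 [  0.     368.3319 193.0956]
 [  0.       0.       1.    ]]
[[-0.5076 -0.6627 -0.0038 -0.8657 -0.404   0.51    0.5517  0.5482]
 [-0.7953 -0.8472 -0.4563  0.3502 -0.7746  0.4669  0.5353  0.4281]
 [-0.5856 -0.8409 -0.8655  0.1902 -0.8582 -0.0033  0.325   0.4433]
 [-0.8594 -0.8565 -0.8528 -0.077   0.0074 -0.0013  0.0077  0.1823]
 [-0.8606 -0.53   -0.0002  0.0012  0.0204 -0.0034  0.0074  0.0725]
 [ 0.1307  0.1362 -0.002  -0.001   0.0013 -0.0016  0.2964  0.2977]
 [ 0.5048 -0.0019  0.0268  0.0007  0.0104 -0.0001  0.2987  0.2969]
 [ 0.5817  0.3458  0.0015 -0.0047 -0.0013 -0.0025  0.2789  0.1947]]
[[-0.9388  0.3446 -0.0005]
 [ 0.3446  0.9388 -0.001 ]
 [ 0.0001 -0.0011 -1.    ]] [0.1894 0.516  0.2351] 0.05 0.09277944398755252
[[ 0.5831  0.625  -0.519  -0.2114]
 [-0.8122  0.435  -0.3887 -0.4263]
 [-0.0171  0.6482  0.7613  1.1005]
 [ 0.      0.      0.      1.    ]]
```

View pics/top.png

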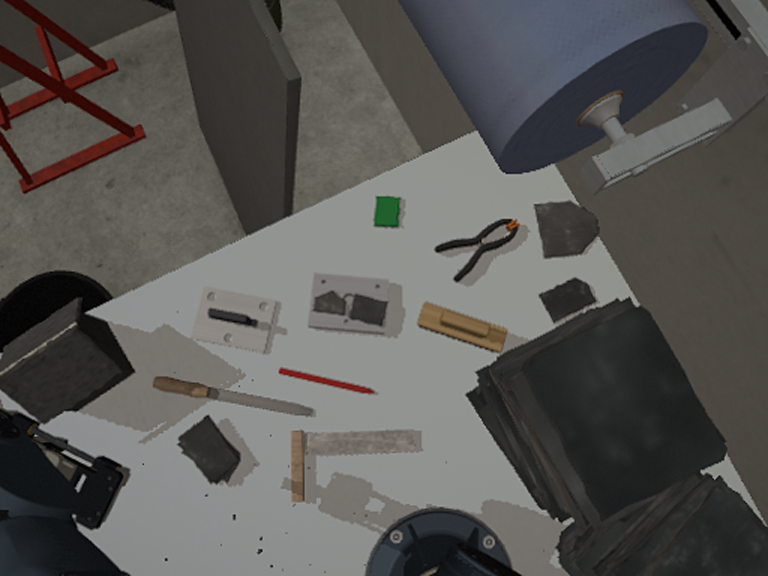

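View pics/scene.png

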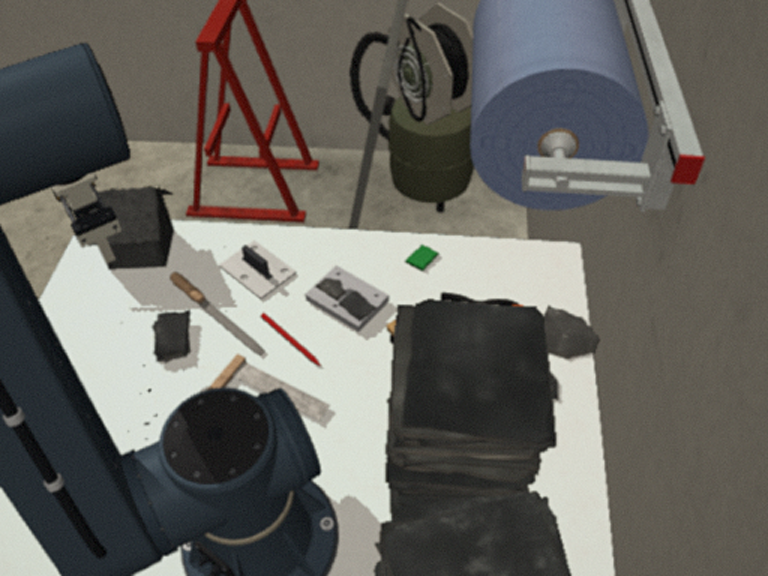

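The top view (1.5x) shows:
- the bed at (350,304) with the two grey scraps at (330,302) and (370,308)
- the plate at (235,320)
- the brush at (462,327)
- the pencil at (327,381)
- the clamp at (480,245)
- the green tile at (387,211), which is the decoy

Candidates for scrap_b are the grey piece on the bed at (370,308), the green tile at (387,211) and loose slate at (210,448) or (568,300). The grey piece on the bed fits: it lies on the bed's -y (right) end and isn't green. I'll confirm this in an enlarged crop.

```bash
python3 - <<'E'
from h import *
np.set_printoptions(precision=4,suppress=True)
z=np.load("top.npz"); i,d=z["i"],z["d"]; ci=camera_info("top")
c=(np.array(ci["intrinsics"]),np.array(ci["distortion"],float),np.linalg.inv(np.array(ci["extrinsics"])))
save("crop.png",i[120:260,110:370],3)
P=cloud(c,d)
print("brush region"); hsv=cv2.cvtColor(i,cv2.COLOR_RGB2HSV)
def rect(m,box,z):
    mm=np.zeros_like(m,np.uint8); x0,y0,x1,y1=box; mm[y0:y1,x0:x1]=m[y0:y1,x0:x1]
    cs,_=cv2.findContours(mm,cv2.RETR_EXTERNAL,cv2.CHAIN_APPROX_NONE); k=max(cs,key=cv2.contourArea)
    p=ray(c,k.reshape(-1,2),z); r=cv2.minAreaRect((p[:,:2]*1000).astype(np.float32)); return r,cv2.minAreaRect(k)[0]
H,S,V=hsv[...,0],hsv[...,1],hsv[...,2]
print(hsv[218,300],hsv[190,213],hsv[215,150],hsv[200,247],hsv[150,280])
print("brush",rect((S>80)&(H<30)&(H>8),(270,195,345,240),.052))
for nm,box in dict(bed=(200,175,275,230),plate=(125,188,195,240)).items():
    for j in (1,): 
        sub=hsv[box[1]:box[3],box[0]:box[2]]; print(nm,sub[::6,::6,2])
# obstacle heights > .06
for u,v in [(320,200),(370,200),(330,260),(345,300),(400,230),(440,300),(372,345),(300,350),(80,220),(60,250)]: print(u,v,P[v,u])
m=(P[...,2]>.1)&(P[...,2]<.4)&(P[...,0]>.1)&(P[...,0]<.8)&(abs(P[...,1])<.7)
Q=P[m]
g={}
for p in Q: g.setdefault((round(p[0]/.05),round(p[1]/.05)),[]).append(p[2])
for k in sorted(g): 
    if len(g[k])>5: print([a*5 for a in k],round(np.median(g[k]),2),end=' | ')
E
```

```text
brush region
[ 17 124  78] [  9  14 127] [ 15  18 144] [15 20 50] [ 45   7 148]
brush (((436.968505859375, -17.039505004882812), (153.60328674316406, 43.33963394165039), 74.60231018066406), (307.95001220703125, 218.15000915527344))
bed [[148 149 148 148 149 148 149 149 149 148 148 148 148]
 [148 148 145 149 148 149 148 148 148 148 149 148 149]
 [148 149 127 127 126 126 125 124 125 127 150 149 149]
 [148 149 123 127 126 126 127 127 127 127 121 121 148]
 [148 146  62  61  60 115  54  50  53 126 122 122 148]
 [148 139  64  63  70  83  52  49  49  53 122 121 149]
 [148 129 127 126 127 131  48  50  50  53 122 122 148]
 [148  99 116 126 127 124 122 122 126  81 121 122 148]
 [149 148 148 149 149 150 143 135 136 113 120 150 148]
 [148 148 148 148 148 148 148 148 148 148 149 149 148]]
plate [[147 147 148 148 148 148 148 148 148 148 148 148]
 [147 148 141 139 137 142 148 148 148 148 148 148]
 [147 147 138 136 137 136 138 138 140 140 145 148]
 [147 145 142  50 132 142 139 139 126 139 121 148]
 [147 141 140  67  29  50  53  97 143 142 132 148]
 [148 142 143 140 139 140 142 130 109 100 120 149]
 
[... 1561 characters left out ...]
40, -10] 0.22 | [40, -5] 0.18 | [40, 60] 0.15 | [40, 65] 0.13 | [40, 70] 0.11 | [45, -45] 0.18 | [45, -40] 0.2 | [45, -25] 0.3 | [45, -20] 0.29 | [45, -15] 0.18 | [45, 65] 0.11 | [50, -40] 0.22 | [55, -40] 0.24 | [55, -35] 0.26 | [60, -35] 0.28 | [60, -10] 0.36 | [60, -5] 0.36 | [60, 0] 0.39 | [65, -35] 0.29 | [65, -30] 0.27 | [65, -15] 0.33 | [65, -10] 0.35 | [65, 0] 0.39 | [65, 5] 0.39 | [70, -30] 0.18 | [70, -25] 0.39 | [70, -20] 0.37 | [70, -15] 0.35 | [70, 5] 0.39 | [70, 25] 0.32 | [70, 30] 0.21 | [70, 35] 0.11 | [75, -30] 0.32 | [75, -25] 0.3 | [75, 5] 0.39 | [75, 10] 0.39 | [75, 25] 0.35 | [75, 30] 0.32 | [75, 35] 0.16 | [80, -25] 0.11 | [80, 10] 0.39 | [80, 30] 0.35 | [80, 35] 0.22 |
```

View pics/crop.png

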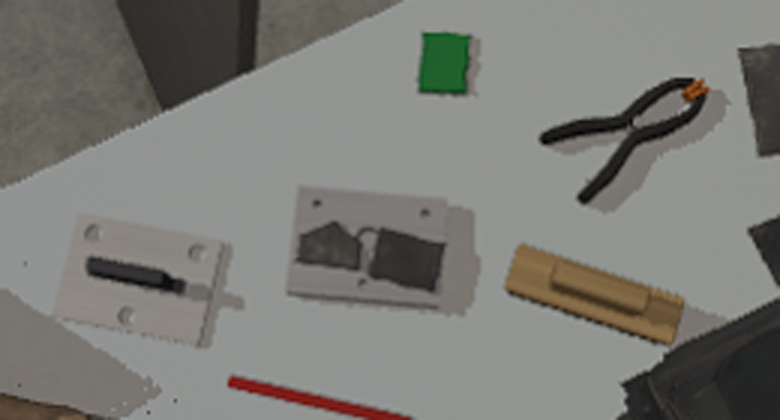

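The crop confirms the dark-grey pieces on the bed at crop (330,247) (A) and (408,260) (B). The green tile at (445,62) is the decoy. The bed holes are at (316,203), (425,212) and (362,283). The plate holes are at (92,232), (197,252) and (126,315).

```bash
python3 - <<'E'
from h import *
np.set_printoptions(precision=1,suppress=True)
z=np.load("top.npz"); i,d=z["i"],z["d"]; ci=camera_info("top")
c=(np.array(ci["intrinsics"]),np.array(ci["distortion"],float),np.linalg.inv(np.array(ci["extrinsics"])))
f=lambda uv,z:ray(c,np.array(uv)/3+[110,120],z)[:,:2]*1000
def fit(p,m):
    m=np.array(m,float);pc,mc=p.mean(0),m.mean(0);A=p-pc;B=m-mc
    a=np.arctan2((B[:,0]*A[:,1]-B[:,1]*A[:,0]).sum(),(A*B).sum()); r=np.array([[np.cos(a),-np.sin(a)],[np.sin(a),np.cos(a)]])
    return pc-r@mc,np.degrees(a),(A-B@r.T)
M=[(34,50),(34,-50),(-36,0)]
print("bed",fit(f([(316,203),(425,212),(362,283)],.02),M))
print("plate",fit(f([(92,232),(197,252),(126,315)],.006),M))
print("scrapA,B",f([(330,247),(408,260)],.028))
print("scrapextents",f([(298,248),(362,250),(330,222),(330,268),(368,258),(445,262),(408,232),(408,290)],.028))
print("pencil,green,clamp",f([(230,380),(410,420),(420,62),(470,62),(445,95),(545,138),(585,200)],.005))
print("brushgrip",f([(553,272),(648,295),(600,283)],.094), "back corners",f([(505,290),(518,246),(683,297),(672,343)],.052))
# overhead things: nearest z with x>.5
P=cloud(c,d)
for (u,v) in [(340,113),(355,112),(320,90),(290,40),(395,120),(410,100),(480,70),(460,20),(350,50)]: print(u,v,P[v,u]*1000)
E
```

```text
bed (array([476.4, 187.2]), np.float64(-1.6128207044426346), array([[ 0. ,  0.3],
       [ 0.4, -0.6],
       [-0.5,  0.3]]))
plate (array([434.6, 399.4]), np.float64(-7.278711230066014), array([[-0. ,  0.8],
       [-0.2, -0.8],
       [ 0.2, -0. ]]))
scrapA,B [[469.8 219.4]
 [462.1 148. ]]
scrapextents [[467.1 248.3]
 [468.8 190.2]
 [492.9 221.3]
 [450.5 217.8]
 [461.8 184.3]
 [462.3 114.6]
 [488.  149.7]
 [434.8 146.2]]
pencil,green,clamp [[346.3 302.5]
 [320.8 137.5]
 [661.1 150.1]
 [664.1 102. ]
 [629.  124.1]
 [591.9  26.8]
 [533.6 -13. ]]
brushgrip [[446.8  23.3]
 [432.  -57.3]
 [439.8 -16.6]] back corners [[436.1  60.6]
 [476.1  50.9]
 [439.1 -96.1]
 [398.1 -87. ]]
340 113 [599.5 -34.4 346.5]
355 112 [623.4 -74.8 306.6]
320 90 [630.5  10.4 375.5]
290 40 [728.1  72.2 387.4]
395 120 [ 557.7 -115.1  419.5]
410 100 [ 585.9 -133.8  442.5]
480 70 [ 656.  -266.2  442.9]
460 20 [ 687.5 -186.7  527. ]
350 50 [630.5 -14.4 506.7]
```

```bash
cat >> h.py <<'E'
def to(x,y,z,ya):
    "target TCP in mm, world angle of tool y (deg) -> tool-axis shift and turn"
    s=state(); M=R.from_quat(s["orientation"]).as_matrix()
    sh=M.T@(np.array([x,y,z])-np.array(s["tcp_pos"])*1000)
    a=np.degrees(np.arctan2(M[1,1],M[0,1])); t=(a-ya+90)%180-90
    print("shift",sh.round(1),"turn %.1f"%t,"| tcp",(np.array(s["tcp_pos"])*1000).round(1),"ya %.1f"%a,"w",round(s["width"]*1000,1),"F",np.round(s["force"],1),"gf",round(s["gripper_force"],1),"q",np.round(s["q"],2),"t",round(s["t"],2))
E
python3 - <<'E'
from h import *
z=np.load("top.npz"); i,d=z["i"],z["d"]; ci=camera_info("top")
c=(np.array(ci["intrinsics"]),np.array(ci["distortion"],float),np.linalg.inv(np.array(ci["extrinsics"])))
P=cloud(c,d).reshape(-1,3)*1000
for x in range(180,500,20):
    r=[]
    for z0,z1 in ((60,130),(130,200),(200,320)):
        q=P[(abs(P[:,0]-x)<10)&(P[:,2]>z0)&(P[:,2]<z1)&(P[:,1]<15)&(P[:,1]>-250)]
        r.append(round(q[:,1].max()) if len(q)>2 else None)
    print(x,r)
to(445,7,220,-15)
E
```

```text
180 [-122, -117, -127]
200 [-112, -106, -116]
220 [-95, -95, -104]
240 [-82, -85, -90]
260 [-66, -73, -77]
280 [-50, -63, -67]
300 [-47, -53, -54]
320 [-42, -43, -42]
340 [-40, -32, -37]
360 [None, -27, -43]
380 [None, -54, -67]
400 [None, -81, -102]
420 [-8, -119, -136]
440 [14, -154, -164]
460 [14, -187, -196]
480 [None, None, None]
shift [-415.4 -389.8   15.5] turn 84.8 | tcp [189.4 516.1 235.2] ya 69.8 w 92.9 F [0.4 0.4 0.4] gf 0.0 q [ 1.13  0.35  1.65 -0.    1.14 -0.08] t 0.1
```

```bash
python3 -m creep '-415 -397 0 85 1; -415 -397 0 85 1; -415 -397 0 85 1; -415 -397 0 85 1; -415 -397 0 85 1'; python3 -c "
from h import *
to(443,0,220,-15)"
```

```text
t: 0.6
tcp_pos: [0.2998, 0.29, 0.2355]
orientation: [0.526, 0.851, -0.0, 0.0]
force: [0.7, 0.9, 0.6]
width: 0.0932
gripper_force: 0.0
shift [-323.4   -1.5   15.6] turn 41.5 | tcp [299.8 290.  235.5] ya 26.5 w 93.2 F [0.7 0.9 0.6] gf 0.0 q [ 0.66  0.1   1.97 -0.    1.07  0.19] t 0.6
```

```bash
python3 -m creep '-323 -2 0 41 1; -323 -2 0 41 1; -323 -2 0 41 1; -323 -2 0 41 1; -323 -2 0 41 1' >/dev/null; python3 -c "
from h import *
to(443,0,200,-15)"
```

```text
shift [-56.1  47.   35.7] turn 0.5 | tcp [411.5  66.1 235.7] ya -14.5 w 92.8 F [1.6 1.3 0.5] gf 0.0 q [0.05 0.1  1.97 0.   1.07 0.3 ] t 1.1
```

```bash
python3 -m creep '-56 47 36 0 1; -56 47 36 0 1; -56 47 36 0 1; -56 47 36 0 1; -56 47 36 0 1' >/dev/null; python3 - <<'E'
from h import *
to(443,0,200,-15)
i,d,c=cam("wrist"); save("w1.png",i); np.savez("w1.npz",i=i,d=d,T=c[2]); print(c[0],c[2].round(3))
j,_,_=cam("scene"); save("s2.png",np.hstack([i,j]),.78)
E
```

```text
shift [-3.   0.9  0. ] turn 0.9 | tcp [442.8   3.1 200. ] ya -14.1 w 92.8 F [-0.4 -0.8  0.3] gf 0.0 q [-0.1   0.2   1.95  0.    0.99  0.15] t 1.6
[[285.69002985   0.         257.72695396]
 [  0.         285.69002985 192.43414856]
 [  0.           0.           1.        ]] [[ 0.97   0.236  0.058  0.459]
 [-0.243  0.943  0.228  0.066]
 [-0.001 -0.236  0.972  0.349]
 [ 0.     0.     0.     1.   ]]
```

View pics/s2.png

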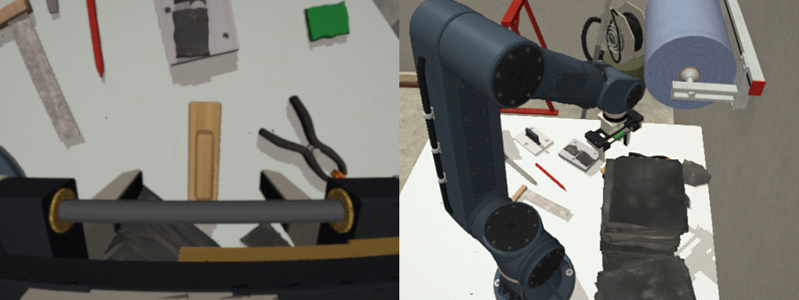

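Left half (wrist view): the brush's back and grip at about (203,150) lie between the open fingers at (120,190) and (290,190), with the bed behind. Right half: the arm is well above the slate stack. Next I'll measure the brush's back edges in the wrist picture.

```bash
python3 - <<'E'
from h import *
z=np.load("w1.npz"); ci=camera_info("wrist"); c=(np.array(ci["intrinsics"]),np.array(ci["distortion"],float),z["T"]); i=z["i"]
h=cv2.cvtColor(i,cv2.COLOR_RGB2HSV); m=((h[...,1]>80)&(h[...,0]<30)&(h[...,0]>8)); 
L=[];Rr=[]
for v in range(140,215,5):
    u=np.where(m[v,220:310])[0]+220
    L.append((u.min(),v));Rr.append((u.max()+1,v))
a=ray(c,L,.052)[:,:2]*1000;b=ray(c,Rr,.052)[:,:2]*1000
for p in(a,b):
    k=np.polyfit(p[:,1],p[:,0],1); print("x at y=0,-17:",np.polyval(k,[0,-17]).round(1),"yaw",-np.degrees(np.arctan(k[0])))
top=np.where(m[:,250:275].any(1))[0].min(); print("far end",ray(c,[(262,top)],.052)*1000)
E
```

```text
x at y=0,-17: [424.8 420.1] yaw -15.486978089982587
x at y=0,-17: [468.1 463.5] yaw -15.078016667897803
far end [[461.09997755  57.74829868  52.        ]]
```

```bash
python3 -c "
from h import *
to(445.5,0,74,-15.3)"; python3 -m creep '-2 4 40 1 1; -2 4 80 1 1; -2 4 110 1 1; -2 4 126 1 1; -2 4 126 1 1'; python3 -m creep '0 0 0 0 0; 0 0 0 0 0; 0 0 0 0 0; 0 0 0 0 0; 0 0 0 0 0'; python3 -c "
from h import *
to(445.5,0,74,-15.3)"
```

```text
shift [ -2.6   3.2 126.2] turn 1.3 | tcp [442.9   3.3 200.2] ya -14.0 w 93.1 F [ 0.7 -0.4 -0.4] gf 0.0 q [-0.1   0.2   1.95  0.    0.99  0.15] t 1.7
t: 2.2
tcp_pos: [0.4454, 0.0002, 0.0724]
orientation: [0.794, 0.608, -0.001, -0.001]
force: [-0.8, -0.0, -0.7]
width: 0.0932
gripper_force: 0.0
t: 2.7
tcp_pos: [0.4466, -0.0006, 0.074]
orientation: [0.794, 0.608, 0.0, 0.0]
force: [0.5, -0.1, 0.7]
width: 0.0575
gripper_force: 0.0
shift [ 0.3 -1.2  0. ] turn 0.2 | tcp [446.6  -0.6  74. ] ya -15.1 w 57.5 F [ 0.5 -0.1  0.7] gf 0.0 q [-0.11  0.43  2.04 -0.    0.67  0.16] t 2.7
```

```bash
python3 -m creep '0 0 0 0 0; 0 0 0 0 0; 0 0 0 0 0; 0 0 0 0 0; 0 0 0 0 0'; python3 -m creep '0 0 0 0 0; 0 0 -10 0 0; 0 0 -20 0 0; 0 0 -40 0 0; 0 0 -70 0 0'; python3 -c "
from h import *
to(400,200,150,-1.6)"
```

```text
t: 3.2
tcp_pos: [0.4463, -0.0006, 0.0735]
orientation: [0.794, 0.608, -0.0, -0.0]
force: [-0.1, 0.5, -2.6]
width: 0.0218
gripper_force: 30.0
t: 3.7
tcp_pos: [0.4457, -0.0005, 0.1443]
orientation: [0.794, 0.608, -0.001, -0.001]
force: [0.3, 0.2, -2.8]
width: 0.0217
gripper_force: 30.0
shift [181.6 -96.5  -5.5] turn -13.5 | tcp [445.7  -0.5 144.3] ya -15.1 w 21.7 F [ 0.3  0.2 -2.8] gf 30.0 q [-0.11  0.3   2.   -0.    0.85  0.16] t 3.7
```

```bash
python3 -m creep '50 -25 0 -4 0; 95 -50 0 -7 0; 140 -73 0 -10 0; 183 -92 0 -13.5 0; 183 -92 0 -13.5 0'>/dev/null; python3 - <<'E'
from h import *
to(404.8,203,97,-1.6)
i,d,c=cam("top"); save("t3.png",i[120:260,110:370],3)
E
```

```text
shift [-1.3  0.3 47.7] turn 0.3 | tcp [404.4 204.2 144.7] ya -1.3 w 21.6 F [ 0.1 -0.3 -1.4] gf 30.0 q [0.36 0.31 1.98 0.   0.85 0.39] t 4.2
```

View pics/t3.png

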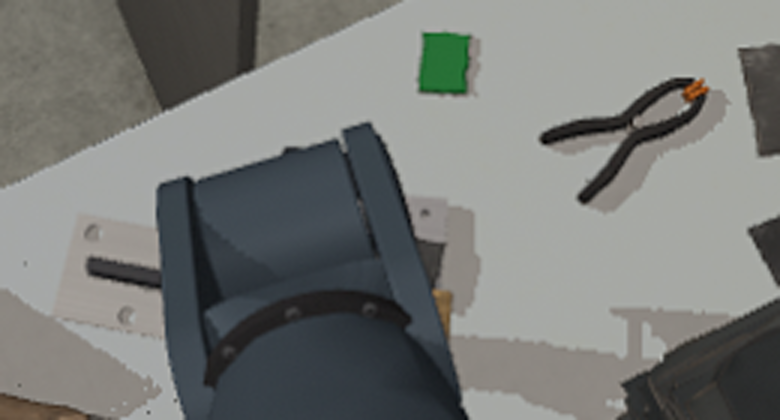

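```bash
python3 -m creep '-1 0 20 0 0; -1 0 35 0 0; -1 0 43 0 0; -1 0 48 0 0; -1 0 48 0 0'; python3 -m creep '0 6 0 0 0; 0 14 0 0 0; 0 22 0 0 0; 0 30 0 0 0; 0 38 0 0 0';python3 -m creep '0 8 0 0 0; 0 16 0 0 0; 0 24 0 0 0; 0 32 0 0 0; 0 40 0 0 0'; python3 -c "
from h import *
to(404.8,203,97,-1.6)"
```

```text
t: 4.75
tcp_pos: [0.4055, 0.1986, 0.0956]
orientation: [0.717, 0.697, -0.0, -0.0]
force: [-0.5, -0.2, -2.2]
width: 0.0218
gripper_force: 30.0
t: 5.25
tcp_pos: [0.4441, 0.198, 0.0957]
orientation: [0.717, 0.697, -0.0, -0.0]
force: [-1.0, 0.3, -1.0]
width: 0.0216
gripper_force: 30.0
t: 5.75
tcp_pos: [0.484, 0.1969, 0.0956]
orientation: [0.717, 0.697, -0.0, -0.0]
force: [-0.3, -0.3, -3.7]
width: 0.0218
gripper_force: 30.0
shift [  3.9 -79.3  -1.4] turn -0.0 | tcp [484.  196.9  95.6] ya -1.6 w 21.8 F [-0.3 -0.3 -3.7] gf 30.0 q [ 0.3   0.49  1.84 -0.    0.81  0.33] t 5.75
```

```bash
python3 -m creep '0 7 0 0 0; 0 14 0 0 0; 0 20 0 0 0; 0 26 0 0 0; 0 32 0 0 0'; python3 -m creep '0 6 0 0 0; 0 12 0 0 0; 0 18 0 0 0; 0 24 0 0 0; 0 24 0 0 0'; python3 - <<'E'
from h import *
to(404.8,203,97,-1.6)
i,d,c=cam("wrist");j,_,_=cam("top"); save("s4.png",np.hstack([i,j]),.78)
E
```

```text
t: 6.25
tcp_pos: [0.5158, 0.196, 0.0956]
orientation: [0.717, 0.697, -0.0, -0.0]
force: [-0.0, 0.2, -2.8]
width: 0.0222
gripper_force: 30.0
t: 6.75
tcp_pos: [0.5401, 0.1953, 0.0957]
orientation: [0.717, 0.697, 0.0, 0.0]
force: [0.2, 1.0, -2.5]
width: 0.0219
gripper_force: 30.0
shift [   3.8 -135.5   -1.4] turn -0.0 | tcp [540.1 195.3  95.7] ya -1.6 w 21.9 F [ 0.2  1.  -2.5] gf 30.0 q [ 0.27  0.57  1.7  -0.    0.87  0.29] t 6.75
```

View pics/s4.png

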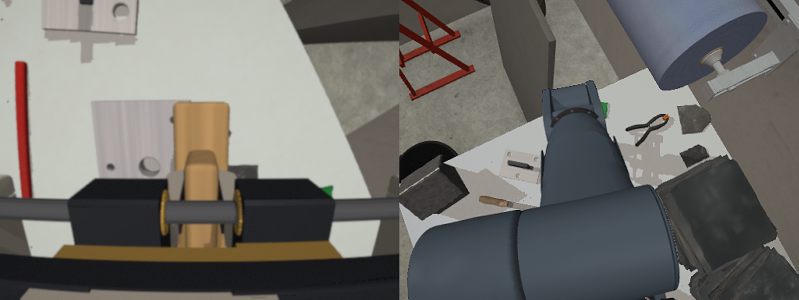

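```bash
python3 -m creep '0 0 -15 0 0; 0 0 -35 0 0; 0 0 -60 0 0; 0 -20 -70 0 0; 0 -50 -70 0 0'>/dev/null; python3 -c "
from h import *
to(445,0,165,-15.3)"
```

```text
shift [-198.2  -39.6    2.9] turn 13.6 | tcp [490.3 197.  168.3] ya -1.7 w 22.2 F [-0.4  0.2 -2.3] gf 30.0 q [ 0.29  0.39  1.78 -0.    0.97  0.32] t 7.35
```

```bash
python3 -m creep '-45 -9 0 4 0; -90 -18 0 8 0; -140 -28 0 11 0; -180 -36 0 13.6 0; -198 -40 0 13.6 0'>/dev/null; python3 - <<'E'
from h import *
to(445,0,76,-15.3)
i,d,c=cam("top"); np.savez("top2.npz",i=i,d=d); save("t5.png",i[120:260,110:370],3)
E
```

```text
shift [ 3.   1.3 90.8] turn -0.1 | tcp [442.9  -2.5 166.8] ya -15.4 w 21.4 F [ 0.2  0.5 -3.1] gf 30.0 q [-0.11  0.25  1.99 -0.    0.9   0.16] t 7.85
```

View pics/t5.png

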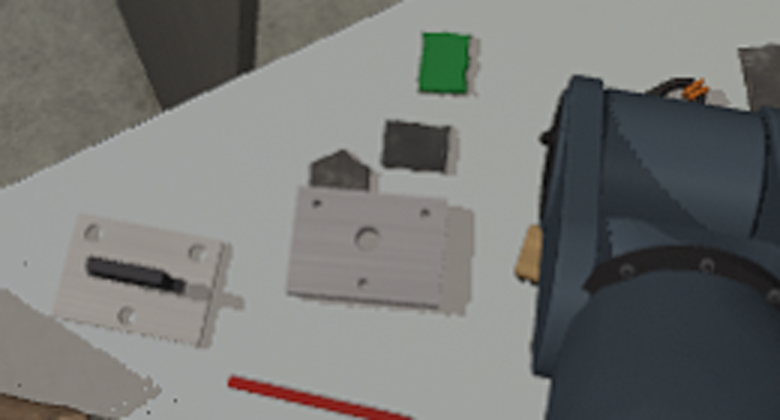

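Both scraps are off the bed, with A at crop (340,170) and B at (418,145). All three bed holes are visible at (316,203), (425,212) and (362,283). Next I'll check A's height by depth and lower the brush.

```bash
python3 - <<'E'
from h import *
z=np.load("top2.npz"); i,d=z["i"],z["d"]; ci=camera_info("top")
c=(np.array(ci["intrinsics"]),np.array(ci["distortion"],float),np.linalg.inv(np.array(ci["extrinsics"])))
P=cloud(c,d)*1000
for u,v in [(340,160),(340,170),(340,180),(325,178),(360,178),(418,130),(418,145),(418,160),(330,215)]:
    a,b=110+u//3,120+v//3; print((u,v),np.median(P[b-1:b+2,a-1:a+2].reshape(-1,3),0).round(1))
E
python3 -m creep '3 1 30 0 0; 3 1 60 0 0; 3 1 80 0 0; 3 1 88 0 0; 3 1 92 0 0'; python3 -m creep '0 0 0 0 0; 0 0 0.5 0 0; 0 0 1 0 0; 0 0 1 0 0; 0 0 1 0 0'
```

```text
(340, 160) [558.8 220.1   7.1]
(340, 170) [549.6 219.3   8.7]
(340, 180) [538.  218.7   6.9]
(325, 178) [540.  232.9   8.1]
(360, 178) [542.1 198.9   8.2]
(418, 130) [592.4 148.6   8.7]
(418, 145) [577.5 147.6   7.6]
(418, 160) [563.3 146.7   7. ]
(330, 215) [503.2 222.9  20.4]
t: 8.4
tcp_pos: [0.4457, 0.0029, 0.0738]
orientation: [0.794, 0.607, 0.0, 0.0]
force: [-0.2, -0.1, -1.9]
width: 0.0218
gripper_force: 30.0
t: 8.9
tcp_pos: [0.446, 0.0025, 0.0735]
orientation: [0.795, 0.607, 0.001, 0.0]
force: [-2.2, -0.2, 7.9]
width: 0.0219
gripper_force: 30.0
```

```bash
python3 -m creep '0 0 0 0 1; 0 0 0 0 1; 0 0 0 0 1; 0 0 0 0 1; 0 0 0 0 1'; python3 -m creep '0 0 0 0 1; 0 0 0 0 1; 0 0 -40 0 1; 0 0 -80 0 1; 0 0 -120 0 1'; python3 -c "
from h import *
to(434.6,399.4,195,-7.3)"
```

```text
t: 9.4
tcp_pos: [0.4455, 0.0026, 0.0726]
orientation: [0.795, 0.607, -0.0, -0.0]
force: [0.4, 1.0, -0.1]
width: 0.0576
gripper_force: 0.0
t: 9.9
tcp_pos: [0.4451, 0.0026, 0.194]
orientation: [0.795, 0.607, -0.0, -0.0]
force: [-0.8, 0.6, -0.3]
width: 0.092
gripper_force: 0.0
shift [ 380.1 -114.3   -0.9] turn -7.9 | tcp [445.1   2.6 194. ] ya -15.2 w 92.0 F [-0.8  0.6 -0.3] gf 0.0 q [-0.1   0.22  1.95  0.    0.97  0.17] t 9.9
```

```bash
python3 -c "
from h import *
to(474,100,195,-1.6)"
```

```text
shift [101.6   2.3  -1. ] turn -13.6 | tcp [445.1   2.6 194. ] ya -15.2 w 92.0 F [-0.8  0.6 -0.3] gf 0.0 q [-0.1   0.22  1.95  0.    0.97  0.17] t 9.9
```

```bash
python3 -m creep '50 1 0 -7 1; 101 2 0 -13.6 1; 101 2 0 -13.6 1; 101 2 0 -13.6 1; 101 2 0 -13.6 1'>/dev/null; python3 - <<'E'
from h import *
to(434.6-11.1,399.4-86.3,195,-7.3)
s=state();i,d,c=cam("wrist"); np.savez("wb.npz",i=i,d=d,T=c[2],p=s["tcp_pos"],o=s["orientation"]); save("wb.png",i,1.5)
E
```

```text
shift [212.7 -56.4  -2.6] turn 5.6 | tcp [473.5  98.8 192.4] ya -1.7 w 93.2 F [ 1.   0.  -0.6] gf 0.0 q [ 0.11  0.29  1.86 -0.    0.99  0.14] t 10.4
```

View pics/wb.png

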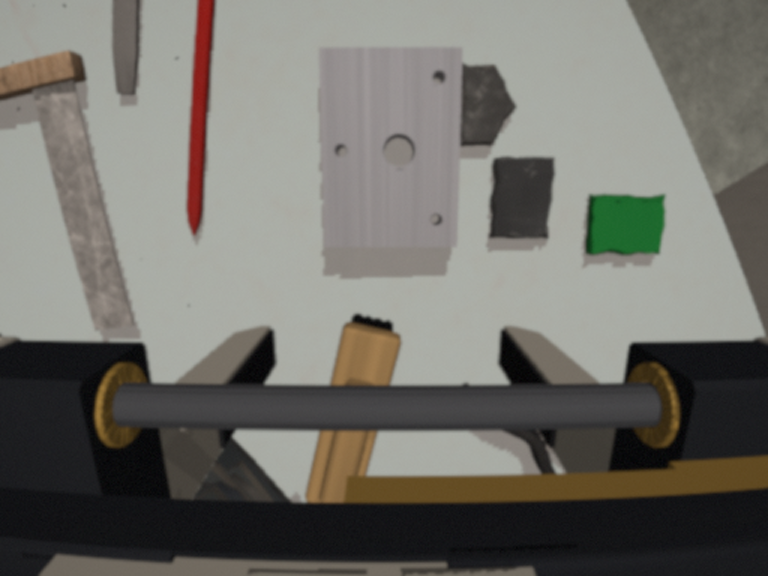

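The bed and its holes are clear at (438,76), (436,219) and (341,150) in this 1.5x view. Both scraps lie flat beyond its +x edge, and the brush is standing. Next is the same view of the plate.

```bash
python3 -m creep '50 -13 -3 2 1; 100 -26 -3 4 1; 150 -40 -3 5.6 1; 200 -53 -3 5.6 1; 213 -56 -3 5.6 1'>/dev/null; python3 - <<'E'
from h import *
i,d,c=cam("wrist")
s=state();i,d,c=cam("wrist"); np.savez("wp.npz",i=i,d=d,T=c[2],p=s["tcp_pos"],o=s["orientation"]); save("wp.png",i,1.5)
to(434.6,399.4,195,-7.3)
E
```

```text
shift [85.1  0.4  0.5] turn 0.1 | tcp [423.6 315.  195.5] ya -7.2 w 93.1 F [ 0.4  0.2 -0.2] gf 0.0 q [0.55 0.36 1.75 0.   1.03 0.68] t 11.05
```

View pics/wp.png

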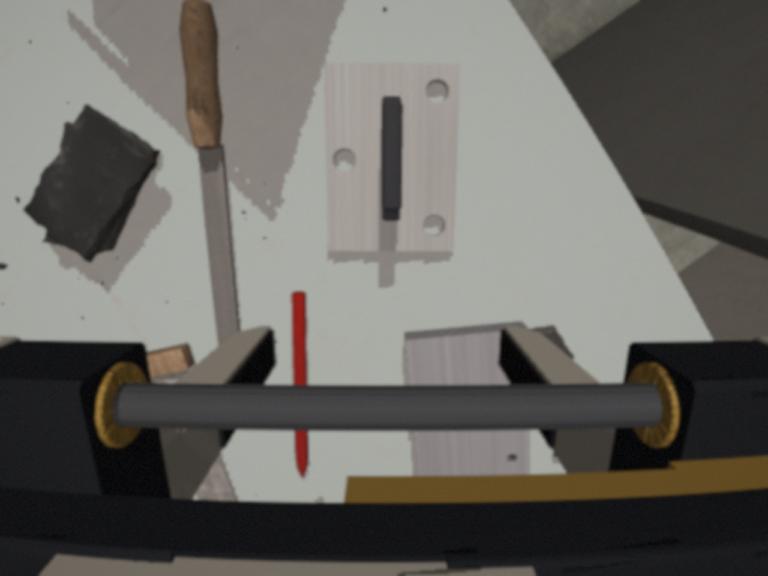

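The plate is seen squarely, with holes at (437,91), (433,224) and (344,159) and the bar at (391,158).

```bash
cat > meas.py <<'E'
from h import *
np.set_printoptions(precision=1,suppress=True)
ci=camera_info("wrist")
def fit(p,m):
    m=np.array(m,float);pc,mc=p.mean(0),m.mean(0);A=p-pc;B=m-mc
    a=np.arctan2((B[:,0]*A[:,1]-B[:,1]*A[:,0]).sum(),(A*B).sum()); r=np.array([[np.cos(a),-np.sin(a)],[np.sin(a),np.cos(a)]])
    return pc-r@mc,np.degrees(a),(A-B@r.T)
M=[(34,50),(34,-50),(-36,0)]
def C(f):
    z=np.load(f); return z,(np.array(ci["intrinsics"]),np.array(ci["distortion"],float),z["T"])
def dark(g,u,v,r,k):
    s=g[v-r:v+r+1,u-r:u+r+1].astype(float); w=np.clip(k-s,0,None); y,x=np.mgrid[-r:r+1,-r:r+1]; return (u+(w*x).sum()/w.sum(),v+(w*y).sum()/w.sum())
if __name__=="__main__":
    z,c=C("wb.npz"); g=cv2.cvtColor(z["i"],cv2.COLOR_RGB2GRAY)
    px=[dark(g,u,v,5,np.median(g[v-5:v+6,u-5:u+6])-25) for u,v in [(292,51),(291,146),(227,100)]]; print("bed px",np.array(px),fit(ray(c,px,.02)[:,:2]*1000,M))
    z,c=C("wp.npz"); g=cv2.cvtColor(z["i"],cv2.COLOR_RGB2GRAY)
    b=cv2.bilateralFilter(cv2.resize(g,None,fx=4,fy=4,interpolation=cv2.INTER_CUBIC),7,30,5); px=[]
    for u,v in [(291,60),(289,149),(229,106)]:
        s=b[4*v-56:4*v+57,4*u-56:4*u+57]; h=cv2.HoughCircles(s,cv2.HOUGH_GRADIENT,1,60,param1=60,param2=8,minRadius=24,maxRadius=36)
        x,y,r=h[0][0]; px.append((u+(x-56)/4-.375,v+(y-56)/4-.375)); print(x,y,r)
    print("plate px",np.array(px),fit(ray(c,px,.006)[:,:2]*1000,M))
    m=((g<75)).astype(np.uint8); m[:,:240]=0; m[:60]=0;m[150:]=0; m[:,285:]=0
    k=max(cv2.findContours(m,0,1)[0],key=cv2.contourArea).reshape(-1,2)
    print("bar px",k.min(0),k.max(0), "bar top x lines:")
    for v in (75,90,105,120,135):
        u=k[abs(k[:,1]-v)<1,0]; print(ray(c,[(u.min()-.5,v),(u.max()+.5,v)],.050)[:,:2]*1000)
    crop=cv2.resize(z["i"][35:175,205:315],None,fx=4,fy=4,interpolation=cv2.INTER_CUBIC)
    for x,y in px: cv2.circle(crop,(round(4*(x-205)),round(4*(y-35))),2,(255,0,0),-1)
    save("hp.png",crop)
E
python3 meas.py
```

```text
bed px [[292.6  50.1]
 [292.2 146.8]
 [225.4  98.3]] (array([478.9, 189.4]), np.float64(-1.5087763154506713), array([[ 0.1,  0.2],
       [ 1.6, -1.3],
       [-1.7,  1.2]]))
57.5 58.5 32.2Traceback (most recent call last):
  File "meas.py", line 20, in <module>
    x,y,r=h[0][0]; px.append((u+(x-56)/4-.375,v+(y-56)/4-.375)); print(x,y,r)
          ~^^^
TypeError: 'NoneType' object is not subscriptable
```

```bash
cat > edge.py <<'E'
from meas import *
def proj(c,P):
    K,D,T=c; Rw=np.diag([1,-1,-1])@T[:3,:3].T; t=-Rw@T[:3,3]
    return cv2.projectPoints(np.asarray(P,float),cv2.Rodrigues(Rw)[0],t,K,D)[0].reshape(-1,2)
def rect(f,x,y,a,zt):
    "refine centre and yaw of a 100x140 top from its edges by gradient scans"
    z,c=C(f); g=cv2.GaussianBlur(z["i"],(3,3),0).astype(np.float32).sum(2)/3
    for it in range(2):
        r=R.from_euler('z',a,degrees=True).as_matrix()[:2,:2]; off={};slope=[]
        t=np.arange(-5,5.01,.25)
        for nm,n,h,L in (("+x",(1,0),50,55),("-x",(-1,0),50,55),("+y",(0,1),70,38),("-y",(0,-1),70,38)):
            n=np.array(n,float);e=np.array([-n[1],n[0]]); o=[]
            for k in np.linspace(-L,L,45):
                p=(n*(h+t[:,None])+e*k)@r.T+[x,y]; q=proj(c,np.c_[p,np.full(len(t),zt*1000)]/1000)
                v=cv2.remap(g,q[:,0].astype(np.float32)[:,None],q[:,1].astype(np.float32)[:,None],1).ravel()
                dv=abs(np.gradient(v)); w=np.where(dv>.6*dv.max(),dv,0); o.append(((w*t).sum()/w.sum(),dv.max(),k))
            o=np.array(o); o=o[o[:,1]>.3*np.median(o[:,1])]; med=np.median(o[:,0]); q=o[abs(o[:,0]-med)<1.5]
            off[nm]=med; pf=np.polyfit(q[:,2],q[:,0],1); slope.append(pf[0]); off[nm]=pf[1]
        dx=(off["+x"]-off["-x"])/2; dy=(off["+y"]-off["-y"])/2
        da=-np.degrees(np.mean(slope[:2])); d=r@[dx,dy]
        print(f,{k:round(float(v),1) for k,v in off.items()},"slopes",np.degrees(slope))
        x+=d[0];y+=d[1];a-=np.degrees(np.mean(slope[:2])) * -1
    tool=R.from_quat(z["o"]).as_matrix(); p=np.array(z["p"])*1000
    print("  centre %.1f %.1f yaw %.2f | tool ya %.2f tcp %s; centre in tool axes %s"%(x,y,a,np.degrees(np.arctan2(tool[1,1],tool[0,1])),p,(tool.T@([x,y,p[2]]-p))))
    return x,y,a
if __name__=="__main__":
    rect("wb.npz",478.5,189.4,-1.6,.02)
    rect("wp.npz",434.6+2,399.4+2,-7.3,.006)
    z,c=C("wp.npz"); g=cv2.cvtColor(z["i"],cv2.COLOR_RGB2GRAY)
    for v in range(72,140,12):
        u=np.where(g[v,240:280]<70)[0]+240; print(v,ray(c,[((u.min()+u.max())/2,v)],.05)[0,:2]*1000,u.max()-u.min()+1)
E
python3 edge.py
```

```text
wb.npz {'+x': 0.1, '-x': 1.3, '+y': -1.0, '-y': 0.9} slopes [ 0.1  0.2 -0.1  0.1]
wb.npz {'+x': 0.7, '-x': 0.7, '+y': -0.0, '-y': -0.0} slopes [ 0.3  0.1 -0.   0.3]
  centre 477.9 188.5 yaw -1.25 | tool ya -1.70 tcp [473.5  98.8 192.4]; centre in tool axes [89.7  1.7 -0. ]
wp.npz {'+x': 0.3, '-x': -0.3, '+y': -1.1, '-y': 1.0} slopes [ 0.1 -0.3  0.1 -0. ]
wp.npz {'+x': 0.1, '-x': -0.0, '+y': -0.0, '-y': -0.0} slopes [ 0.2 -0.3  0.1 -0.1]
  centre 436.8 400.3 yaw -7.43 | tool ya -7.19 tcp [423.1 317.  195.7]; centre in tool axes [84.3  3.1  0.1]
72 [440.6 430.1] 13
84 [438.7 419. ] 12
96 [437.3 407.7] 12
108 [435.9 396.2] 12
120 [434.5 384.6] 12
132 [433.  372.8] 12
```

```bash
python3 -m creep '40 1 0 0 1; 85 2 0 0 1; 85 2 0 0 1; 85 2 0 0 1; 85 2 0 0 1'>/dev/null; python3 -c "
from h import *
to(436.8,400.3,33,-7.4)"
```

```text
shift [  4.2  -0.8 162.5] turn 0.1 | tcp [437.1 396.2 195.5] ya -7.3 w 92.9 F [-0.5 -0.2 -0.7] gf 0.0 q [ 0.66  0.47  1.58 -0.    1.09  0.79] t 11.55
```

```bash
python3 -m creep '4 -1 45 0 1; 4 -1 90 0 1; 4 -1 125 0 1; 4 -1 150 0 1; 4 -1 162 0 1'; python3 -m creep '0 0 0 0 0; 0 0 0 0 0; 0 0 0 0 0; 0 0 0 0 0; 0 0 0 0 0';python3 -m creep '0 0 0 0 0; 0 0 0 0 0; 0 0 0 0 0; 0 0 0 0 0; 0 0 0 0 0'; python3 -c "
from h import *
to(436.8,400.3,33,-7.4)"
```

```text
t: 12.05
tcp_pos: [0.4357, 0.4001, 0.0317]
orientation: [0.751, 0.661, -0.002, -0.0]
force: [0.0, 0.7, 0.4]
width: 0.0936
gripper_force: 0.0
t: 12.55
tcp_pos: [0.4364, 0.4024, 0.0344]
orientation: [0.75, 0.661, 0.001, 0.0]
force: [0.8, -1.4, -0.5]
width: 0.0575
gripper_force: 0.0
t: 13.05
tcp_pos: [0.4362, 0.4022, 0.0336]
orientation: [0.75, 0.661, -0.0, -0.0]
force: [0.9, 1.4, -0.2]
width: 0.0177
gripper_force: 0.0
shift [-1.8  0.8  0.6] turn 0.2 | tcp [436.2 402.2  33.6] ya -7.2 w 17.7 F [ 0.9  1.4 -0.2] gf 0.0 q [0.67 0.69 1.67 0.   0.78 0.79] t 13.05
```

```bash
python3 -m creep '0 0 0 0 0; 0 0 0 0 0; 0 0 0 0 0; 0 0 0 0 0; 0 0 0 0 0'; python3 -m creep '0 0 -10 0 0; 0 0 -30 0 0; 0 0 -60 0 0; 0 0 -70 0 0; 0 0 -70 0 0'; python3 -c "
from h import *
to(478,190.3,103,-1.3)"
```

```text
t: 13.55
tcp_pos: [0.4363, 0.4022, 0.0336]
orientation: [0.75, 0.661, 0.0, 0.0]
force: [1.8, 0.2, -1.1]
width: 0.0139
gripper_force: 30.0
t: 14.05
tcp_pos: [0.4366, 0.4026, 0.1049]
orientation: [0.75, 0.661, 0.001, 0.0]
force: [0.2, -0.4, -5.0]
width: 0.0138
gripper_force: 30.0
shift [-205.4   67.8    1.7] turn -5.9 | tcp [436.6 402.6 104.9] ya -7.2 w 13.8 F [ 0.2 -0.4 -5. ] gf 30.0 q [0.67 0.59 1.64 0.   0.91 0.79] t 14.05
```

```bash
python3 -m creep '-40 13 0 -1 0; -85 28 0 -2 0; -130 43 0 -4 0; -175 58 0 -5 0; -205 68 0 -5.9 0'>/dev/null; python3 -m creep '0 0 0 0 0; 0 0 8 0 0; 0 0 16 0 0; 0 0 24 0 0; 0 0 24 0 0'>/dev/null; python3 -c "
from h import *
to(478,190.3,78.5,-1.3)"
```

```text
shift [-0.4  1.2 -0.5] turn 0.0 | tcp [476.8 190.7  78. ] ya -1.3 w 13.8 F [-0.3 -0.2 -4.9] gf 30.0 q [0.29 0.51 1.87 0.   0.77 0.31] t 15.05
```

```bash
python3 - <<'E'
from edge import *
cam("wrist"); s=state(); i,d,c=cam("wrist"); np.savez("wf.npz",i=i,d=d,T=c[2],p=s["tcp_pos"],o=s["orientation"])
j,dj,cj=cam("scene"); np.savez("sf.npz",i=j,T=cj[2])
def pts(x,y,a,z):
    r=R.from_euler('z',a,degrees=True).as_matrix()[:2,:2]; return np.c_[np.array(M)@r.T+[x,y],[z]*3]/1000
pw=proj(c,pts(478,188.5,-1.3,51)); print("wrist px plate holes",pw,"bed holes",proj(c,pts(477.9,188.5,-1.4,20)))
K=camera_info("scene"); cs=(np.array(K["intrinsics"]),np.array(K["distortion"],float),cj[2])
ps=proj(cs,pts(478,188.5,-1.3,51)); print("scene px",ps,proj(cs,pts(477.9,188.5,-1.4,20)))
a=cv2.resize(i[0:260,120:400],(560,520),interpolation=cv2.INTER_CUBIC)
u,v=ps.mean(0).astype(int); b=cv2.resize(j[v-65:v+65,u-30:u+30],(240,520),interpolation=cv2.INTER_CUBIC); print(u,v)
save("fin.png",np.hstack([a,b])); to(478,190.3,78.5,-1.3)
E
```

```text
wrist px plate holes [[314.2 152.1]
 [307.  295. ]
 [204.2 228.3]] bed holes [[306.  147.9]
 [300.5 272.9]
 [211.5 213.7]]
scene px [[224.1 175.6]
 [249.8 190. ]
 [222.1 196.9]] [[224.8 182.4]
 [250.1 196.7]
 [222.8 203.6]]
232 187
shift [-0.3  0.2  1.1] turn 0.0 | tcp [477.8 190.7  79.6] ya -1.3 w 14.2 F [ 0.1 -0.  -4.4] gf 30.0 q [ 0.3  0.5  1.9 -0.   0.8  0.3] t 15.2
```

View pics/fin.png

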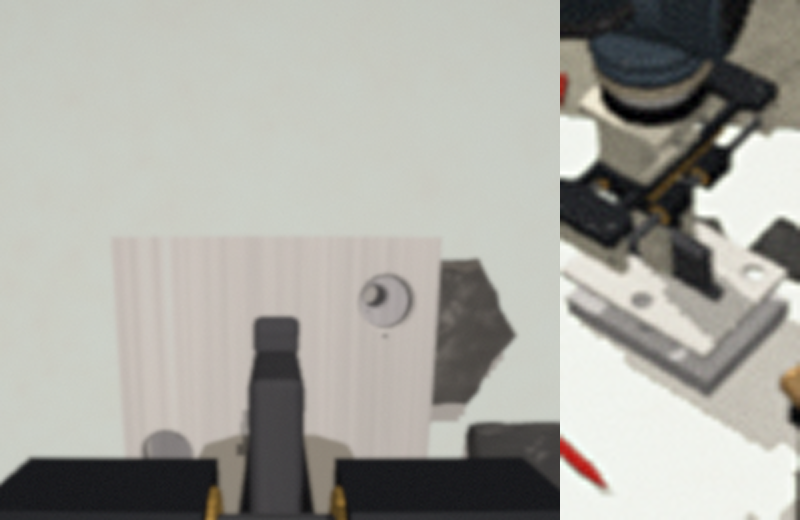

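In the wrist crop, plate hole 0 is at (386,300) and the threaded hole is wholly visible inside it at (375,294). On the right, the scene view shows the plate hovering level over the bed. I'll put numbers on what offset remains.

```bash
python3 - <<'E'
from edge import *
z,c=C("wf.npz"); i=z["i"]; g=cv2.cvtColor(i,cv2.COLOR_RGB2GRAY)
np.set_printoptions(linewidth=200)
print(g[132:170,296:332:1][::1])
E
```

```text
[[189 193 194 ... 191 193 192]
 [190 192 193 ... 192 192 193]
 [189 192 193 ... 192 191 191]
 ...
 [189 189 189 ... 188 187 187]
 [190 190 188 ... 188 187 187]
 [189 190 188 ... 187 187 186]]
```

```bash
python3 - <<'E'
from edge import *
z,c=C("wf.npz"); g=cv2.cvtColor(z["i"],cv2.COLOR_RGB2GRAY)
print("cols",list(range(298,330)))
for v in range(134,167): print(v,*["%3d"%k for k in g[v,298:330]])
# plate side edges and far edge at z=.051
for v in (130,150,170,190,210):
    r=cv2.GaussianBlur(z["i"],(3,3),0).astype(float)[v].sum(1)/3
    gr=abs(np.gradient(r)); L=160+gr[160:200].argmax(); Rr=325+gr[325:350].argmax(); p=ray(c,[(L,v),(Rr,v)],.051)[:,:2]*1000; print(v,L,Rr,p.ravel())
E
```

```text
cols [298, 299, 300, 301, 302, 303, 304, 305, 306, 307, 308, 309, 310, 311, 312, 313, 314, 315, 316, 317, 318, 319, 320, 321, 322, 323, 324, 325, 326, 327, 328, 329]
134 193 190 189 187 187 188 189 189 189 188 188 189 191 191 190 187 184 186 187 187 189 191 193 191 190 189 190 189 191 192 190 192
135 192 192 189 186 187 187 189 190 189 188 188 190 189 189 186 182 180 181 185 186 188 190 191 190 190 191 190 190 190 192 191 191
136 193 191 189 187 186 187 189 189 188 186 183 181 179 177 170 166 165 167 169 174 181 186 190 190 190 191 190 191 190 192 191 192
137 193 191 189 187 186 186 188 187 181 174 166 161 159 156 151 147 146 147 147 152 159 172 181 184 188 188 189 190 190 191 191 190
138 193 190 189 186 186 187 184 178 164 154 148 148 150 149 149 148 147 144 138 133 136 147 161 171 181 187 190 189 190 192 191 190
139 192 190 189 186 183 179 173 162 150 145 150 155 159 160 159 160 158 156 150 140 132 131 137 149 165 178 186 189 191 191 192 190
140 192 190 188 184 177 166 156 147 144 150 155 163 167 166 166 164 164 164 162 156 145 133 124 128 142 162 179 187 190 191 190 191
141 192 19
[... 2911 characters left out ...]
84 184 185 186 187 184 180 175 168 163 160 158 156 154 155 160 169 176 181 184 183 186 187 187 188 188 188 187 187
164 189 187 185 184 184 185 186 187 187 185 183 182 180 179 175 175 174 175 179 183 185 187 185 186 187 187 187 189 189 188 186 188
165 189 186 184 184 183 184 186 186 186 187 188 189 189 189 185 184 185 186 185 188 187 187 186 187 188 189 187 188 188 187 187 188
166 189 186 184 184 183 185 186 186 184 185 185 187 187 180 177 177 181 184 186 186 187 188 187 187 187 187 187 188 188 187 188 188
130 176 340 [428.9 253.  528.7 250.9]
150 177 339 [428.5 240.9 528.5 238.7]
170 178 338 [428.1 228.4 528.4 226.2]
190 180 336 [428.2 215.5 527.7 213.4]
210 181 349 [427.7 202.2 536.8 199.8]
```

Measured at hole 0: plate minus bed is about -1.8 mm in x and +0.7 mm in y, and the yaw matches within 0.2°. I'll apply a small correction and check.

```bash
python3 -m creep '-0.5 1.3 0 0 0; -0.5 1.3 0 0 0; -0.5 1.3 0 0 0; -0.5 1.3 0 0 0; -0.5 1.3 0 0 0'; python3 -m creep '0 0 0 0 0; 0 0 0 0 0; 0 0 0 0 0; 0 0 0 0 0; 0 0 0 0 0'; python3 - <<'E'
from edge import *
i,d,c=cam("wrist"); g=cv2.cvtColor(i,cv2.COLOR_RGB2GRAY)
w=g[136:160,299:320].astype(float); k=np.clip(110-w,0,None); y,x=np.mgrid[136:160,299:320]; print("dark px",(k*x).sum()/k.sum(),(k*y).sum()/k.sum())
print(g[149,296:332]); print(g[130:170,313])
j,dj,cj=cam("top"); h=cv2.cvtColor(j,cv2.COLOR_RGB2HSV); P=cloud(cj,dj)*1000
m=(h[...,1]>80)&(h[...,0]<30)&(h[...,0]>8); m[:195]=0;m[240:]=0;m[:,:270]=0;m[:,345:]=0; print("brush",m.sum(),np.median(P[m],0)); to(478,190,79,-1.3)
E
```

```text
t: 15.7
tcp_pos: [0.4792, 0.1897, 0.0797]
orientation: [0.715, 0.699, 0.0, 0.0]
force: [0.1, 0.1, -4.8]
width: 0.014
gripper_force: 30.0
t: 16.2
tcp_pos: [0.4791, 0.1897, 0.0796]
orientation: [0.715, 0.699, -0.0, -0.0]
force: [0.7, -0.4, -4.4]
width: 0.0142
gripper_force: 30.0
dark px 306.4143272023233 146.71829622458858
[189 190 182 165 150 139 124 102  82  71  70  79 100 122 144 159 167 167
 165 162 162 164 165 167 167 169 165 145 115 114 137 161 179 187 189 189]
[188 187 188 188 187 180 165 147 148 160 166 168 168 168 167 168 167 166
 167 167 167 167 167 167 166 166 167 166 166 166 167 163 155 155 174 184
 184 181 181 181]
brush 930 [434.4 -12.3  53.2]
shift [ 0.3 -1.1  0.6] turn -0.0 | tcp [479.1 189.7  79.6] ya -1.3 w 14.0 F [-0.4  0.3 -4. ] gf 30.0 q [ 0.3  0.5  1.9 -0.   0.8  0.3] t 16.3
```

```bash
python3 -c "
from station import *
print(finish_job())"
```

```text
the job is handed in; nothing more can be done
None
```

I handed the job in with both scraps swept onto the bench, the brush standing released clear of the bed, and the plate held level about 26 mm above the bed; I estimate its holes are within about 1 mm of the threaded ones, measured at hole 0 only, and no verdict came back.

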